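# Light up and present a piston for inspection

### The arm

A 6-joint arm with a two-finger parallel gripper is mounted at the origin on the work surface. World frame = base frame: x ahead of the robot, y to its left, z up, the work surface at z = 0. Lengths are in m, angles in rad, forces in N, time in s.
With the tool pointing down it reaches from about 0.25 to 0.725 m from the base axis. Payload 4 kg.
Tool frame: the origin (TCP) lies where the fingers leave the gripper's body, on its centre line; the fingertips stand 73 mm ahead of it and the grasp point (between the pads) lies 54 mm ahead of it (bot.tips_ahead is the z of the fingertips in the tool frame, in m); z points along the fingers, y is the direction in which the jaws open and shut (so a half turn about z gives the same grasp; the last joint's range is limited). The gripper opens to 85 mm and grips with 20 to 120 N. Pads are 22 mm wide; open, the fingers measure 114 mm over their backs; the gripper's body (76 mm by 85 mm) begins 54 mm behind the grasp point. The pads swing forward as they close: fully open they stand 13 mm farther back than shut.
Start: joints at [-1.209, 0.241, 0.005, 1.335, 0, 1.571], TCP at [0.177, -0.468, 0.304] pointing down, gripper open.
Joint ranges: [-2.72, 2.72], [-1.05, 1.87], [-1.09, 1.28], [-1.99, 2.15], [-1.42, 1.44], [-3.14, 3.14]. Speed limits (rad/s): [2.79, 2.79, 3.14, 3.14, 3.14, 3.14].

### API

Orientations are given as a unit quaternion [x, y, z, w].
In Python, from workcell import readout, camera, get_calibration, order, bot gives the robot as it stands.
- The arm moves only by the tool send_rows, never from a script. Its argument "moves" is a list of rows, each a list of 3 entries, a list of its own where there are three numbers: the shift along the tool's x, y, z in mm, then the turn, a rotation vector about the tool's x, y, z in rad, then the finger opening in mm, from 0 to 85.4. In form: [[[dx, dy, dz], [ax, ay, az], grip], ...]. A call has 1 to 12 rows; each row is the pose to reach, as a shift and turn from the pose measured when the call began, along the tool's axes at that moment; what a row does not reach only later rows make up. A row lasts 1/12 s, in which the tool goes at most 41.7 mm and 7.16 degrees, less where a joint would pass 70% of its speed; a pose out of reach is approached as far as the arm can. A call with a gripper value outside its range is refused whole. The fingers move at their own pace and stop on an object; the grip force is fixed at half the most. Time passes only in rows, so rows that repeat a pose let the fingers close. It gives the time, the measured TCP pose, the force and the opening at its end, in the units of the state.
- readout.get_obs(): the state, without advancing time (a new reading comes with each control period).
- camera(name): name is "scene" or "top"; returns the picture (420x560x3 uint8, red, green, blue); there is no depth.
- get_calibration(name): a dict with "fx", "fy", "cx", "cy" (pixels), "R" (3x3) and "t" (3): a world point X has camera coordinates R X + t. Camera axes: x right, y down, z forward; pixel columns grow to the right and rows downward; lengths in m; the calibration is good to about 2 mm. A picture is of the moment at which its call begins. get_calibration takes no time and is no camera call.
- order.job_done(): hands the job in, once; it reports no verdict.
The state is a dict: "clock": time; "joint_pos": joint angles; "joint_vel": joint speeds; "tau": joint torques, N m; "eef_pos": TCP position; "tool_rot": TCP orientation; "ft_force": force on the tool from outside, world axes, zero at the start; "ft_torque": the same for the moment, N m; "grip_width": finger opening in m.
Only numpy, scipy, OpenCV 4.12 (cv2) and the standard library are available. Lean on these libraries where they do the work, as an engineer would, in place of code of your own. Each camera call takes 0.05 s, during which the arm holds its last target. There are 200 camera calls.

### The job

First take the clip lamp off its stand by squeezing its orange handles, and clip it onto the top edge of the white panel with its lens towards the robot. Then draw the piston out of its sloping holder, turn it level and parallel to the panel, and hold its brass nose in front of the middle of the panel, about 10 cm above the bench and about 10 cm before the panel. Finish while still holding it there with nothing else carrying it, the lamp still clipped on and released, and leave the loose things around undisturbed.

Things in the scene. Friction and masses are not known exactly. Their poses are not given: they have to be found in the camera images.
- panel: Fixed inspection panel: white upright plate 6 mm thick, 180 mm wide along its y, on a grey base 110 x 180 x 12 mm; the plate's mid-plane is the yz plane, its top edge is 130 mm above the bench. Origin at bench level under the middle of the plate; -x is the front (towards the robot), +z up.
- panel_edge (a point): Middle of the panel's top edge, 130 mm above the bench; axes as the panel's.
- stand: Fixed lamp stand, dark base 100 x 100 x 12 mm with an upright aluminium plate 6 mm thick (x), 60 mm wide (y), top edge 110 mm above the bench. Origin at bench level under the middle of the plate. It and the holder may stand left or right of the panel.
- lamp: Loose battery clip lamp, 120 g, like a clothes peg. Origin on the pivot (12 mm bar, 80 mm long, along y); z up, x across the jaws. On a 6 mm plate the plate lies in its yz plane, the pivot 10 mm above the plate's edge. Rubber jaws 20 to 32 mm below the pivot, 24 mm wide. Black battery 32 x 30 x 28 mm centred at y -50, z +12 mm. Starts clipped on the stand, lens to the stand's -x side.
- handles (a point): Grip point midway between the lamp's two orange handle plates, 40 mm above its pivot; fingers close along the lamp's x. Plates 26 mm wide (y), tops 58 mm above the pivot. Clipped, they measure 41 mm over their outer faces here, 50 mm at the top; squeezed fully they are parallel, 20 mm over the faces, against a firm stop, and the jaws gap 22 mm.
- lens (a point): Centre of the yellow lens on the round black lamp head (32 mm across, 36 mm long, centre at y +50, z +12 mm in the lamp's frame). Lens at x -21.5, y +50, z +12 mm; it shines to the lamp's -x.
- clip (a joint): Opening of the lamp's clip, rad: 0 closed on a 6 mm plate, 0.55 fully squeezed (firm stop), -0.12 shut on nothing. Sprung shut: about 5 N at the handles begins to open it, about 10 N opens it fully.
- holder: Fixed piston holder: blue base 140 x 90 x 12 mm with an aluminium tube (28 mm outside, 15 mm bore, 70 mm long, closed below) that rises at 45 degrees towards the holder's +x. Origin at bench level under the base's centre; the tube's lower end centre is at x -60, z 24 mm, its mouth at x -10.5, z 73.5 mm.
- piston: Loose steel piston rod, 12 mm diameter, 181 mm long, about 160 g, along its x. Origin in the middle of the black grip sleeve (18 mm diameter, 60 mm long, x -30 to +30 mm). Brass nose end at x -115 mm, dark round head (28 mm diameter) from x +56 to +66 mm. At the start it stands in the holder's tube, nose down, x pointing up the slope at 45 degrees, 65 mm deep (65 mm to draw).
- nose (a point): Tip of the piston's brass nose, at x -115 mm in the piston's frame.
- weight: Bystander, loose: steel disc weight, 76 mm across, 34 mm high with its knob. Origin under its centre. Leave it alone.
- die: Bystander, loose: brass ring, 36 mm across, 22 mm high. Origin under its centre. Leave it alone.
- jar: Bystander, loose: amber jar with lid, 64 mm across, 90 mm high. Origin under its centre. Leave it alone.
- beaker: Bystander, loose: glass beaker, 70 mm across, 90 mm high. Origin under its centre. Leave it alone.
- brush: Bystander, loose: hand brush lying flat. Origin under its centre. Leave it alone.
- mouse: Bystander, loose: black computer mouse, 105 x 60 x 30 mm. Origin under its centre. Leave it alone.

How it is judged:
On the way, in this order (a step that is already met when the one before it is completed fails the run):
1. the lamp sits clipped on the panel's top edge, lens to the front, let go (y of handles in the frame of panel_edge between -0.075 and 0.075 m and x of lamp in the frame of panel_edge between -0.008 and 0.008 m and z of lamp in the frame of panel_edge between 0.003 and 0.026 m and angle between lamp's own z axis and vertical below 0.3 rad and x of lens in the frame of panel_edge below -0.008 m and contact force between lamp and panel above 1 N and contact force between lamp and the fingers below 0.1 N and value of joint clip between -0.08 and 0.12 rad), for 0.2 s.
2. the piston is out of its holder, gripped and raised (height (world z) of nose above 0.05 m and distance between nose and holder above 0.1 m and contact force between piston and the fingers above 2 N and contact force between piston and holder below 0.1 N), for 0.2 s.
At the end, for the whole second after the job is handed in: Lamp clipped upright (0.3 rad) and let go within 75 mm of the panel edge's middle, lens to the front. Piston gripped, still, touching nothing else; level to 0.2 rad, parallel to the panel to 0.3 rad; nose 50-180 mm up, 40-160 mm before the panel, within 50 mm of its middle (all of step 1 and angle between piston's own x axis and vertical between 1.3708 and 1.7708 rad and angle between the x axis of piston and the y axis of panel, either way round below 0.3 rad and height (world z) of nose between 0.05 and 0.18 m and x of nose in the frame of panel between -0.16 and -0.04 m and y of nose in the frame of panel between -0.05 and 0.05 m and contact force between piston and the fingers above 2 N and linear speed of piston below 0.03 m/s and contact force between piston and holder below 0.1 N and contact force between piston and panel below 0.1 N and contact force between piston and lamp below 0.1 N and contact force between piston and stand below 0.1 N); the arm keeps its last pose, push and grip.
It fails at once if a loose bystander is moved by more than 30 mm (distance of any of weight, die, jar, beaker, brush, mouse from where it was at the start of the episode above 0.03 m).
It also fails if it takes over 48 s, if anything falls off the work surface, if the arm or the gripper's body presses on something with over 40 N, if the wrist force passes 120 N, or if a joint passes its speed limit or range.

## Working session

There is one attempt and no reset: what is moved stays moved. The work goes in short steps, Python scripts to look and compute and a tool call to move; the robot and the scene stay as the last step left them, time stands still between calls to the robot, and variables do not carry over. Pictures are saved under pics/ and viewed, about 8 in all and at most 12, crops included, and the job is handed in when it is done.

Besides the shell and the picture viewer there is one more tool, called after "Emit:" in YAML: its name, and indented under it one key for each argument. send_rows: Moves the arm, as the interface text tells. Its arguments: {"type":"object","properties":{"moves":{"type":"array","items":{"type":"array"}}},"required":["moves"]}

```bash
mkdir -p pics; ls; python3 - <<'E'
from workcell import readout, camera, get_calibration, order, bot
import cv2,numpy as np
for n in("scene","top"):
    im=camera(n); cv2.imwrite(f"pics/{n}0.png",cv2.cvtColor(im,cv2.COLOR_RGB2BGR))
    c=get_calibration(n); print(n,{k:np.round(v,4).tolist() for k,v in c.items()})
    print(-np.array(c["R"]).T@np.array(c["t"]))
print(readout.get_obs())
E
```

```text
pics
scene {'fx': 505.3588, 'fy': 505.3588, 'cx': 279.2193, 'cy': 214.9235, 'R': [[-0.6043, 0.7968, -0.0031], [0.6674, 0.504, -0.5482], [-0.4352, -0.3333, -0.8364]], 't': [0.3522, -0.3028, 1.7285]}
[1.16712649 0.44812995 1.28081105]
top {'fx': 437.8758, 'fy': 437.8758, 'cx': 278.9888, 'cy': 213.746, 'R': [[0.0291, -0.9996, -0.0005], [-0.9881, -0.0287, -0.151], [0.1509, 0.0049, -0.9885]], 't': [-0.0273, 0.5569, 1.1551]}
[ 0.37685178 -0.01695354  1.22590746]
{'clock': 0.1, 'joint_pos': array([-1.20901028e+00,  2.41345282e-01,  3.85781222e-03,  1.33524514e+00,
        3.89807250e-05,  1.57080881e+00]), 'joint_vel': array([-0.00128234, -0.00298144,  0.00232756,  0.00101358, -0.00071027,
       -0.00036893]), 'tau': array([-1.61408143e-04, -3.73138046e+01,  2.53009880e+01,  1.09072143e-02,
       -6.60968931e-05, -1.99047093e-05]), 'eef_pos': array([ 0.17682385, -0.46721456,  0.30309763]), 'tool_rot': array([ 9.83684088e-01,  1.79901852e-01, -1.55010237e-04, -9.55850855e-04]), 'ft_force': array([ 0.39451088, -0.36774368,  0.0440935 ]), 'ft_torque': array([-0.01638316, -0.01173376, -0.02816888]), 'grip_width': 0.08532004192531091}
```

View pics/scene0.png

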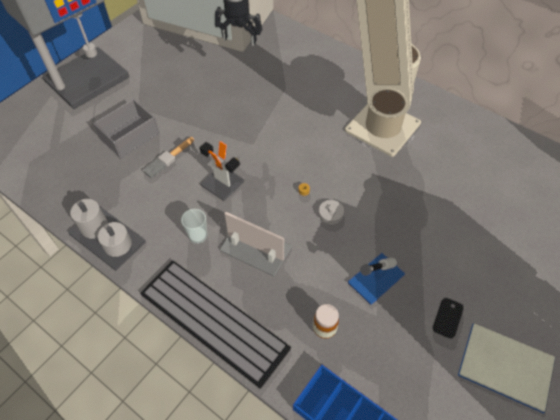

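View pics/top0.png

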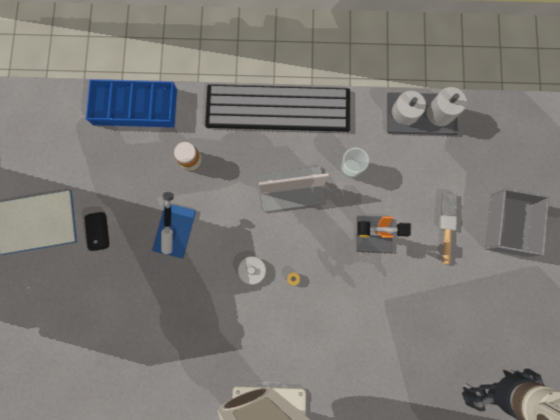

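The scene view shows the panel at about (255,240), the lamp on its stand at (220,165) and the holder at (377,275). In the top view they are at (292,188), (383,230) and (172,230). Next I'll enlarge these areas.

```bash
python3 - <<'E'
import cv2,numpy as np
t=cv2.imread("pics/top0.png"); s=cv2.imread("pics/scene0.png")
def crop(im,x0,y0,w,h,W,H): return cv2.resize(im[y0:y0+h,x0:x0+w],(W,H),interpolation=cv2.INTER_CUBIC)
a=crop(t,250,150,175,110,800,503)
cv2.imwrite("pics/c1.png",a)
b=np.hstack([crop(t,140,180,66,88,396,528),crop(s,340,240,66,88,396,528)])
cv2.imwrite("pics/c2.png",b)
b=np.hstack([crop(s,190,130,66,88,396,528),crop(s,212,200,88,88,400,528)])
cv2.imwrite("pics/c3.png",b)
E
```

```text
(no output)
```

View pics/c1.png

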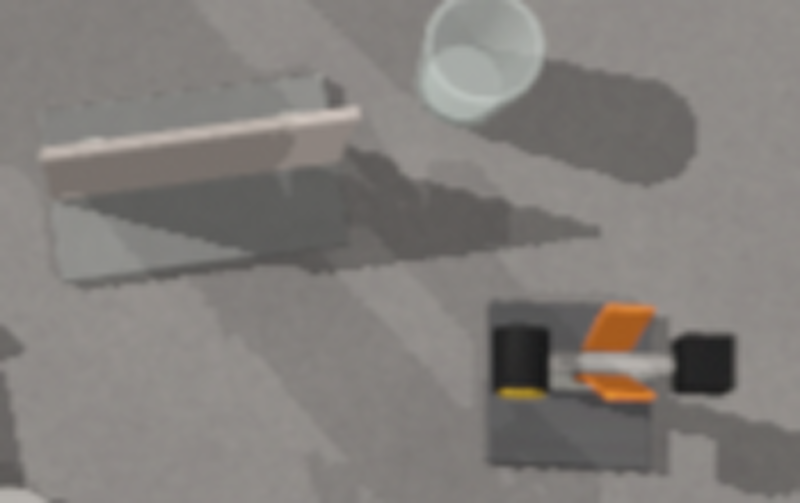

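View pics/c2.png

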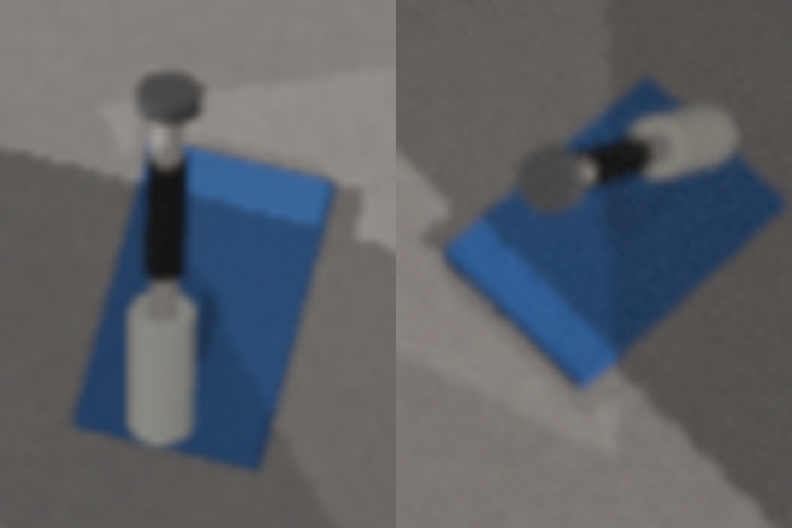

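View pics/c3.png

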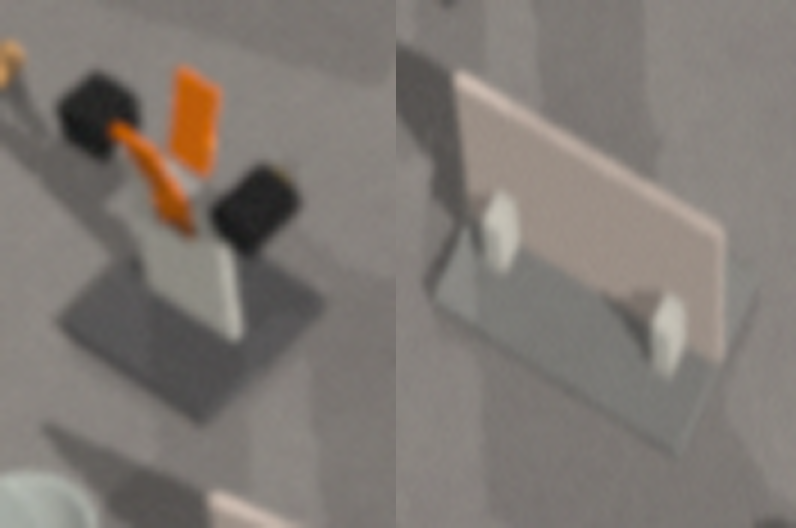

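Top crop: panel top edge (40,155)–(360,112), stand base left edge x=489, handle tops around (630,352). Piston sleeve and head can be seen in both views. I'll turn these into positions.

```bash
cat > h.py <<'E'
import numpy as np,cv2
from workcell import readout,camera,get_calibration,order,bot
from scipy.spatial.transform import Rotation as Ro
C={n:{k:np.array(v) for k,v in get_calibration(n).items()} for n in("scene","top")}
def ray(n,p):
    c=C[n]; d=c["R"].T@np.array([(p[0]-c["cx"])/c["fx"],(p[1]-c["cy"])/c["fy"],1]); return -c["R"].T@c["t"],d/np.linalg.norm(d)
def onz(n,p,z): o,d=ray(n,p); return o+d*(z-o[2])/d[2]
def tri(pt,ps):
    A=np.zeros((3,3));b=np.zeros(3);r=[ray("top",pt),ray("scene",ps)]
    for o,d in r: P=np.eye(3)-np.outer(d,d);A+=P;b+=P@o
    x=np.linalg.solve(A,b); return x,max(np.linalg.norm((np.eye(3)-np.outer(d,d))@(x-o)) for o,d in r)
def proj(n,X): c=C[n]; q=c["R"]@np.array(X)+c["t"]; return np.array([c["fx"]*q[0]/q[2]+c["cx"],c["fy"]*q[1]/q[2]+c["cy"]])
def un(p,x0,y0,sx,sy): return ((p[0]+.5)/sx-.5+x0,(p[1]+.5)/sy-.5+y0)
E
python3 - <<'E'
from h import *
np.set_printoptions(precision=4,suppress=True)
c1=lambda p:un(p,250,150,800/175,503/110)
c2l=lambda p:un(p,140,180,6,6); c2r=lambda p:un((p[0]-396,p[1]),340,240,6,6)
c3l=lambda p:un(p,190,130,6,6); c3r=lambda p:un((p[0]-396,p[1]),212,200,400/88,6)
for n,p,q in(("L",(40,152),(458,72)),("R",(360,110),(725,232))): print("panel",n,onz("top",c1(p),.13),onz("scene",c3r(q),.13),tri(c1(p),c3r(q)))
for p in((605,306),(655,306),(605,399),(655,399)): print("handle top",onz("top",c1(p),.178))
print("batt",tri(c1((704,364)),c3l((98,112))),"head",tri(c1((521,362)),c3l((255,210))))
for p in((489,303),(489,465),(653,470)): print("standbase",onz("top",c1(p),.012))
for p in((333,180),(258,468),(72,425)): print("holder base top",onz("top",c2l(p),.012))
for p in((648,77),(447,250),(583,380),(786,200)): print("holder base scene",onz("scene",c2r(p),.012))
for n,p,q in(("sleeve",(166,218),(620,160)),("head",(169,97),(553,178)),("tube",(161,370),(690,142))): print(n,tri(c2l(p),c2r(q)))
E
```

```text
panel L [0.6225 0.0436 0.13  ] [ 0.6486 -0.1349  0.13  ] (array([ 0.6498, -0.0202,  0.2333]), np.float64(0.07654034063878379))
panel R [ 0.6519 -0.1352  0.13  ] [0.6194 0.0441 0.13  ] (array([ 0.6269, -0.0536,  0.1033]), np.float64(0.08868947457736594))
handle top [ 0.5372 -0.2608  0.178 ]
handle top [ 0.538  -0.2872  0.178 ]
handle top [ 0.4878 -0.2605  0.178 ]
handle top [ 0.4886 -0.2867  0.178 ]
batt (array([ 0.5133, -0.3251,  0.1349]), np.float64(0.00020875018307802613)) head (array([ 0.5119, -0.2254,  0.1311]), np.float64(6.444131273762719e-05))
standbase [ 0.5624 -0.2284  0.012 ]
standbase [ 0.4633 -0.2286  0.012 ]
standbase [ 0.4631 -0.3278  0.012 ]
holder base top [0.5671 0.225  0.012 ]
holder base top [0.4319 0.2517 0.012 ]
holder base top [0.4492 0.3388 0.012 ]
holder base scene [0.4326 0.2537 0.012 ]
holder base scene [0.5668 0.2267 0.012 ]
holder base scene [0.5841 0.3104 0.012 ]
holder base scene [0.4503 0.3384 0.012 ]
sleeve (array([0.5324, 0.2783, 0.1086]), np.float64(0.0019571370893641513))
head (array([0.5782, 0.2679, 0.1507]), np.float64(0.00023848147942959194))
tube (array([0.4722, 0.291 , 0.0486]), np.float64(0.0012217971288976325))
```

```bash
cat >> h.py <<'E'
np.set_printoptions(precision=4,suppress=True)
def Rt(x,z): x=np.array(x,float);z=np.array(z,float);x/=np.linalg.norm(x);z/=np.linalg.norm(z);return np.column_stack([x,np.cross(z,x),z])
def down(yaw): return Rt((np.cos(yaw),np.sin(yaw),0),(0,0,-1))
def mv(tcp,R):
    o=readout.get_obs();R0=Ro.from_quat(o["tool_rot"]).as_matrix()
    print("shift mm",(R0.T@(np.array(tcp)-o["eef_pos"])*1000).round(1),"rot",Ro.from_matrix(R0.T@R).as_rotvec().round(3),"t",round(o["clock"],2))
def g(p,R): return np.array(p)-0.054*R[:,2]
E
python3 - <<'E'
from h import *
R=down(np.pi/2); mv(g((.513,-.2745,.245),R),R)
E
```

```text
shift mm [382.6 -61.2   4.2] rot [-0.002 -0.001 -1.209] t 0.1
```

Emit:
send_rows:
  moves:
    - [[20,-3,0],[0,0,-0.06],85]
    - [[55,-9,0],[0,0,-0.17],85]
    - [[92,-15,0],[0,0,-0.29],85]
    - [[130,-21,0],[0,0,-0.41],85]
    - [[168,-27,0],[0,0,-0.53],85]
    - [[206,-33,0],[0,0,-0.65],85]
    - [[244,-39,1],[0,0,-0.77],85]
    - [[282,-45,2],[0,0,-0.89],85]
    - [[318,-51,3],[0,0,-1.01],85]
    - [[350,-56,4],[0,0,-1.11],85]
    - [[372,-60,4],[0,0,-1.18],85]
    - [[383,-61,4],[0,0,-1.209],85]

```text
clock: 1.1
eef_pos: [0.5156, -0.2724, 0.2981]
tool_rot: [0.705, 0.709, 0.001, -0.002]
ft_force: [-0.6, -0.2, -0.5]
grip_width: 0.0852
```

```bash
python3 - <<'E'
from h import *
R=down(np.pi/2); mv(g((.513,-.2745,.158),R),R)
t=cv2.cvtColor(camera("top"),cv2.COLOR_RGB2BGR); s=cv2.cvtColor(camera("scene"),cv2.COLOR_RGB2BGR)
f=lambda im,x,y:cv2.resize(im[y:y+88,x:x+66],(396,528),interpolation=cv2.INTER_CUBIC)
cv2.imwrite("pics/d1.png",np.hstack([f(t,350,180),f(s,190,110)]))
E
```

```text
shift mm [-2.3 -2.4 86.1] rot [-0.002 -0.003  0.006] t 1.1
```

View pics/d1.png

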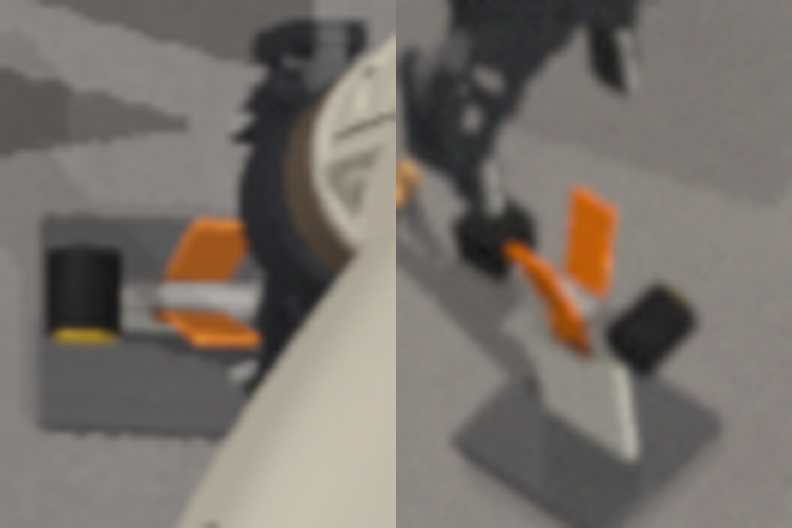

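The gripper hangs above the handles with its fingers on either side along x. In the close view one finger shows at (620,60) and the other at (490,190). I'll descend and squeeze.

Emit:
send_rows:
  moves:
    - [[-2,-2,15],[0,0,0.006],85]
    - [[-2,-2,40],[0,0,0.006],85]
    - [[-2,-2,65],[0,0,0.006],85]
    - [[-2,-2,80],[0,0,0.006],85]
    - [[-2,-2,86],[0,0,0.006],85]
    - [[-2,-2,86],[0,0,0.006],85]

```text
clock: 1.7
eef_pos: [0.5101, -0.276, 0.2106]
tool_rot: [0.71, 0.705, -0.001, -0.003]
ft_force: [0.5, 0.7, 0.8]
grip_width: 0.0848
```

Emit:
send_rows:
  moves:
    - [[0,0,0],[0,0,0],55]
    - [[0,0,0],[0,0,0],45]
    - [[0,0,0],[0,0,0],38]
    - [[0,0,0],[0,0,0],32]
    - [[0,0,0],[0,0,0],27]
    - [[0,0,0],[0,0,0],22]
    - [[0,0,0],[0,0,0],18]
    - [[0,0,0],[0,0,0],16]
    - [[0,0,0],[0,0,0],16]
    - [[0,0,0],[0,0,0],16]

```text
clock: 2.53
eef_pos: [0.5124, -0.2766, 0.214]
tool_rot: [0.709, 0.705, 0.001, 0.0]
ft_force: [1.6, 0.5, 7.9]
grip_width: 0.0182
```

Emit:
send_rows:
  moves:
    - [[0,0,-5],[0,0,0],16]
    - [[0,0,-15],[0,0,0],16]
    - [[0,0,-30],[0,0,0],16]
    - [[0,0,-50],[0,0,0],16]
    - [[0,0,-70],[0,0,0],16]
    - [[0,0,-85],[0,0,0],16]
    - [[0,0,-92],[0,0,0],16]
    - [[0,0,-92],[0,0,0],16]

```text
clock: 3.2
eef_pos: [0.5129, -0.2771, 0.3085]
tool_rot: [0.709, 0.705, 0.001, 0.002]
ft_force: [0.3, -0.5, -1.1]
grip_width: 0.0178
```

```bash
python3 - <<'E'
from h import *
o=readout.get_obs();print(o["eef_pos"],o["grip_width"],o["ft_force"])
yaw=.16; m=np.array([.6360,-.0457,0])+(-.02)*np.array([-.16,.987,0]); R=down(np.pi/2+yaw)
mv(np.array([m[0],m[1],.306]),R)
t=cv2.cvtColor(camera("top"),cv2.COLOR_RGB2BGR); s=cv2.cvtColor(camera("scene"),cv2.COLOR_RGB2BGR)
f=lambda im,x,y:cv2.resize(im[y:y+88,x:x+66],(396,528),interpolation=cv2.INTER_CUBIC)
cv2.imwrite("pics/d2.png",np.hstack([f(t,350,180),f(s,190,90)]))
E
```

```text
[ 0.5129 -0.2771  0.3085] 0.01783618264385912 [ 0.3378 -0.4997 -1.1487]
shift mm [212.5 124.9   2.9] rot [ 0.005  0.001 -0.167] t 3.2
```

View pics/d2.png

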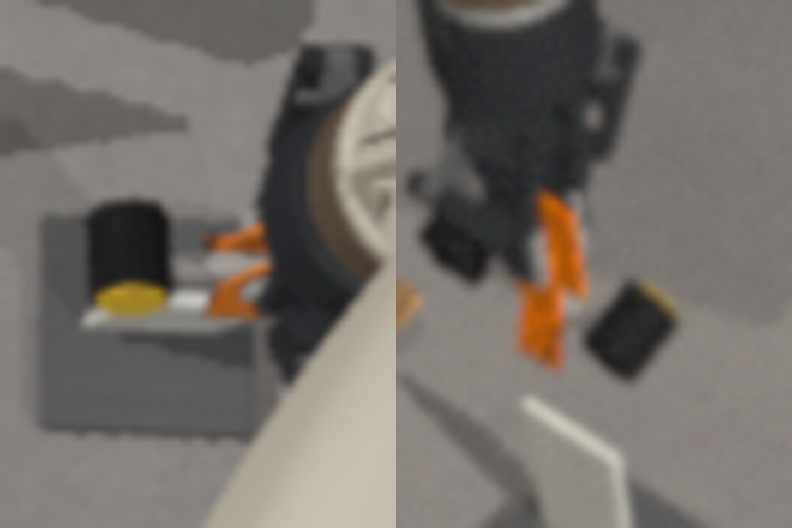

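The lamp hangs in the gripper with its clip open and its jaws clear of the stand's edge. The lens shows larger in the top view at (130,298), so the body is tilted back. I'll measure its head next to get the pivot offset.

```bash
python3 - <<'E'
from h import *
tl=lambda p:un(p,350,180,6,6); sc=lambda p:un((p[0]-396,p[1]),190,90,6,6)
print(tri(tl((130,256)),sc((632,332))), "lens",tri(tl((131,298)),sc((656,298))), "batt?",ray("scene",sc((462,245))))
print(readout.get_obs()["eef_pos"])
E
```

```text
(array([ 0.516 , -0.225 ,  0.2216]), np.float64(0.0009021531049812883)) lens (array([ 0.4988, -0.2238,  0.2301]), np.float64(0.0006242695820988624)) batt? (array([1.1671, 0.4481, 1.2808]), array([-0.4414, -0.528 , -0.7255]))
[ 0.512  -0.2766  0.3056]
```

Emit:
send_rows:
  moves:
    - [[8,5,0],[0,0,-0.01],16]
    - [[25,15,0],[0,0,-0.02],16]
    - [[48,28,0],[0,0,-0.04],16]
    - [[73,43,0],[0,0,-0.06],16]
    - [[98,58,0],[0,0,-0.08],16]
    - [[123,73,0],[0,0,-0.1],16]
    - [[148,87,0],[0,0,-0.12],16]
    - [[172,101,0],[0,0,-0.14],16]
    - [[192,113,0],[0,0,-0.155],16]
    - [[206,121,0],[0,0,-0.165],16]
    - [[212,125,0],[0,0,-0.167],16]
    - [[212,125,0],[0,0,-0.167],16]

```text
clock: 4.3
eef_pos: [0.6388, -0.0638, 0.3047]
tool_rot: [0.647, 0.762, 0.0, -0.001]
ft_force: [-0.2, -0.8, -0.9]
grip_width: 0.0181
```

```bash
python3 - <<'E'
from h import *
yaw=.16; m=np.array([.6360,-.0457,0])+(-.02)*np.array([-.16,.987,0]); R=down(np.pi/2+yaw)
mv(np.array([m[0],m[1],.238]),R)
t=cv2.cvtColor(camera("top"),cv2.COLOR_RGB2BGR); s=cv2.cvtColor(camera("scene"),cv2.COLOR_RGB2BGR)
f=lambda im,x,y:cv2.resize(im[y:y+88,x:x+66],(396,528),interpolation=cv2.INTER_CUBIC)
cv2.imwrite("pics/d3.png",np.hstack([f(t,258,120),f(s,220,140)]))
print(readout.get_obs()["eef_pos"],readout.get_obs()["grip_width"])
E
```

```text
shift mm [-1.8  0.2 66.7] rot [-0.001 -0.002  0.003] t 4.3
[ 0.638  -0.066   0.3054] 0.018004005256688934
```

View pics/d3.png

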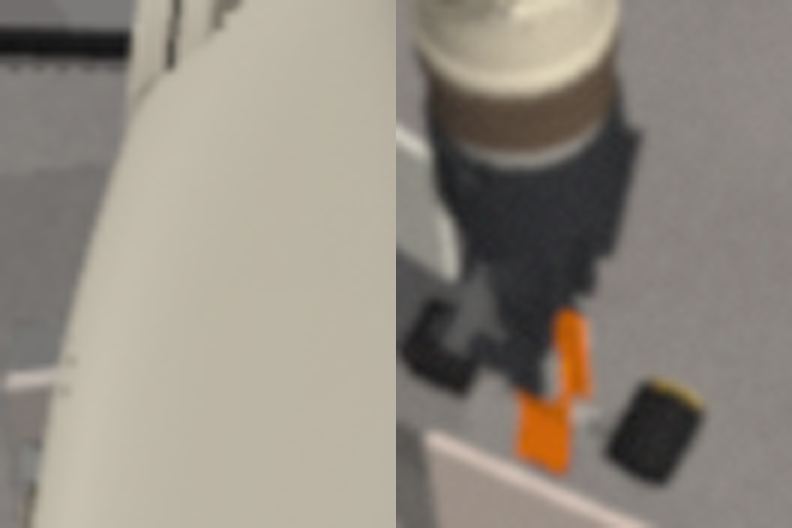

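The lamp hangs over the panel: its edge runs from (425,432) to (640,525), with the head at (655,432). The pose matches the plan, so I'll lower it.

Emit:
send_rows:
  moves:
    - [[-2,0,10],[0,0,0.003],16]
    - [[-2,0,25],[0,0,0.003],16]
    - [[-2,0,40],[0,0,0.003],16]
    - [[-2,0,52],[0,0,0.003],16]
    - [[-2,0,60],[0,0,0.003],16]
    - [[-2,0,65],[0,0,0.003],16]
    - [[-2,0,68],[0,0,0.003],16]
    - [[-2,0,68],[0,0,0.003],16]
    - [[-2,0,68],[0,0,0.003],16]

```text
clock: 5.15
eef_pos: [0.6385, -0.0682, 0.2379]
tool_rot: [0.65, 0.76, 0.0, -0.0]
ft_force: [-0.3, -0.5, -0.9]
grip_width: 0.0182
```

Emit:
send_rows:
  moves:
    - [[0,0,0],[0,0,0],20]
    - [[0,0,0],[0,0,0],25]
    - [[0,0,0],[0,0,0],30]
    - [[0,0,0],[0,0,0],35]
    - [[0,0,0],[0,0,0],40]
    - [[0,0,0],[0,0,0],46]
    - [[0,0,0],[0,0,0],55]
    - [[0,0,0],[0,0,0],70]
    - [[0,0,0],[0,0,0],85]
    - [[0,0,0],[0,0,0],85]
    - [[0,0,0],[0,0,0],85]

```text
clock: 6.07
eef_pos: [0.6385, -0.0682, 0.2381]
tool_rot: [0.65, 0.76, 0.0, 0.0]
ft_force: [-0.6, -0.4, -0.5]
grip_width: 0.0851
```

Emit:
send_rows:
  moves:
    - [[0,0,-5],[0,0,0],85]
    - [[0,0,-15],[0,0,0],85]
    - [[0,0,-35],[0,0,0],85]
    - [[0,0,-60],[0,0,0],85]
    - [[0,0,-85],[0,0,0],85]
    - [[0,0,-100],[0,0,0],85]
    - [[0,0,-100],[0,0,0],85]

```text
clock: 6.65
eef_pos: [0.6398, -0.0684, 0.3442]
tool_rot: [0.65, 0.76, 0.003, 0.004]
ft_force: [-0.5, -0.5, 0.3]
grip_width: 0.0853
```

```bash
python3 - <<'E'
from h import *
psi=-.2; u=np.array([np.cos(psi),np.sin(psi),1])/2**.5; z=np.array([np.cos(psi),np.sin(psi),-1])/2**.5
R=Rt(u,z); P=np.array([.5324,.2778,.1088])
print("J",readout.get_obs()["joint_pos"])
mv(g(P-.09*z+np.array([0,0,0.05]),R),R)
s=cv2.cvtColor(camera("scene"),cv2.COLOR_RGB2BGR); 
cv2.imwrite("pics/d4.png",cv2.resize(s[160:260,200:300],(600,600),interpolation=cv2.INTER_CUBIC))
E
```

```text
J [-0.1068  0.5283  0.5326  1.5647  0.0006  1.3075]
shift mm [ 394.5 -148.4   81.2] rot [-0.742  0.514  1.816] t 6.65
```

View pics/d4.png

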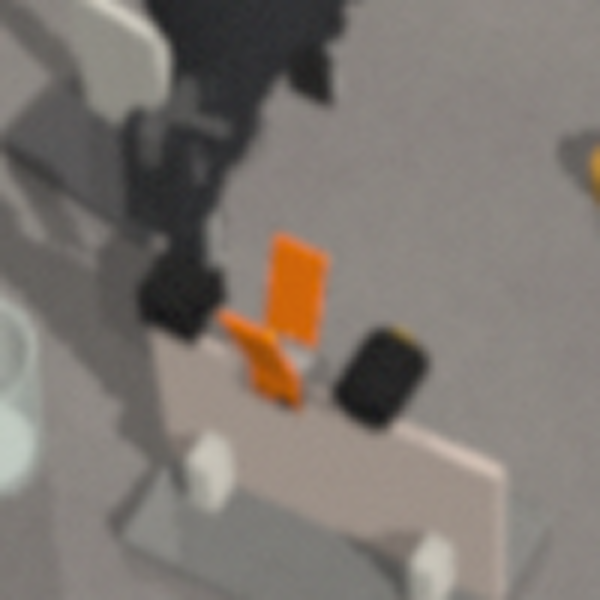

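The lamp sits upright on the panel's top edge, with the handles spread, the battery at (180,298) and the head at (380,375), and the fingers are clear of it. For the piston I'll flip the tool's x axis so that the last joint stays in range.

```bash
cat >> h.py <<'E'
psi=-.2; u=np.array([np.cos(psi),np.sin(psi),1])/2**.5; zz=np.array([np.cos(psi),np.sin(psi),-1])/2**.5
RP=Rt(-u,zz); P=np.array([.5324,.2778,.1088])
def path(tcp,R,n=12):
    from scipy.spatial.transform import Slerp
    o=readout.get_obs();R0=Ro.from_quat(o["tool_rot"]);d=R0.inv().apply(np.array(tcp)-o["eef_pos"])*1000;w=(R0.inv()*Ro.from_matrix(R)).as_rotvec()
    print("t",o["clock"],"J",o["joint_pos"],"shift",d.round(0),"rot",w.round(3),np.degrees(np.linalg.norm(w)).round(0))
    for i in range(1,n+1): print(((d*i/n).round(0).tolist(),(w*i/n).round(2).tolist()))
E
python3 - <<'E'
from h import *
path(g(P-.09*zz+np.array([0,0,.05]),RP),RP,14)
E
```

```text
t 6.7 J [-0.1068  0.5298  0.5284  1.5623  0.0006  1.3075] shift [ 394. -148.   79.] rot [-0.47  -0.679 -1.15 ] 81.0
([28.0, -11.0, 6.0], [-0.03, -0.05, -0.08])
([56.0, -21.0, 11.0], [-0.07, -0.1, -0.16])
([84.0, -32.0, 17.0], [-0.1, -0.15, -0.25])
([113.0, -42.0, 23.0], [-0.13, -0.19, -0.33])
([141.0, -53.0, 28.0], [-0.17, -0.24, -0.41])
([169.0, -63.0, 34.0], [-0.2, -0.29, -0.49])
([197.0, -74.0, 40.0], [-0.24, -0.34, -0.57])
([225.0, -84.0, 45.0], [-0.27, -0.39, -0.66])
([253.0, -95.0, 51.0], [-0.3, -0.44, -0.74])
([282.0, -106.0, 57.0], [-0.34, -0.49, -0.82])
([310.0, -116.0, 62.0], [-0.37, -0.53, -0.9])
([338.0, -127.0, 68.0], [-0.4, -0.58, -0.99])
([366.0, -137.0, 74.0], [-0.44, -0.63, -1.07])
([394.0, -148.0, 79.0], [-0.47, -0.68, -1.15])
```

Emit:
send_rows:
  moves:
    - [[15,-6,0],[-0.02,-0.02,-0.04],85]
    - [[45,-17,0],[-0.05,-0.07,-0.12],85]
    - [[75,-28,0],[-0.09,-0.13,-0.22],85]
    - [[113,-42,0],[-0.13,-0.19,-0.33],85]
    - [[148,-55,5],[-0.18,-0.25,-0.43],85]
    - [[183,-68,15],[-0.22,-0.32,-0.53],85]
    - [[218,-81,25],[-0.26,-0.38,-0.64],85]
    - [[253,-95,40],[-0.3,-0.44,-0.74],85]
    - [[290,-108,52],[-0.34,-0.5,-0.84],85]
    - [[325,-122,65],[-0.39,-0.56,-0.95],85]
    - [[355,-133,73],[-0.42,-0.61,-1.04],85]
    - [[380,-143,77],[-0.45,-0.655,-1.11],85]

```text
clock: 7.7
eef_pos: [0.4365, 0.2853, 0.2604]
tool_rot: [0.11, 0.922, -0.039, 0.368]
ft_force: [-0.1, -0.7, -0.4]
grip_width: 0.085
```

```bash
python3 - <<'E'
from h import *
path(g(P-.09*zz,RP),RP,1)
E
```

```text
t 7.7 J [ 0.8503  0.1121 -0.4762  0.5592 -0.6504  0.9435] shift [39. 11. 32.] rot [-0.018 -0.026 -0.031] 3.0
([39.0, 11.0, 32.0], [-0.02, -0.03, -0.03])
```

Emit:
send_rows:
  moves:
    - [[10,3,8],[-0.01,-0.01,-0.01],85]
    - [[25,7,20],[-0.02,-0.02,-0.03],85]
    - [[35,10,29],[-0.02,-0.03,-0.03],85]
    - [[39,11,32],[-0.02,-0.03,-0.03],85]
    - [[39,11,32],[-0.02,-0.03,-0.03],85]
    - [[39,11,32],[-0.02,-0.03,-0.03],85]

```text
clock: 8.2
eef_pos: [0.433, 0.2976, 0.2101]
tool_rot: [0.092, 0.919, -0.038, 0.382]
ft_force: [-0.5, -0.4, -0.9]
grip_width: 0.0852
```

```bash
python3 - <<'E'
from h import *
path(g(P,RP),RP,1)
t=cv2.cvtColor(camera("top"),cv2.COLOR_RGB2BGR); s=cv2.cvtColor(camera("scene"),cv2.COLOR_RGB2BGR)
f=lambda im,x,y:cv2.resize(im[y:y+88,x:x+66],(396,528),interpolation=cv2.INTER_CUBIC)
cv2.imwrite("pics/d5.png",np.hstack([f(t,140,180),f(s,340,220)]))
E
```

```text
t 8.2 J [ 0.8804  0.1883 -0.5613  0.3775 -0.6755  0.9219] shift [ 0.  0. 89.] rot [ 0.001  0.003 -0.   ] 0.0
([0.0, 0.0, 89.0], [0.0, 0.0, -0.0])
```

View pics/d5.png

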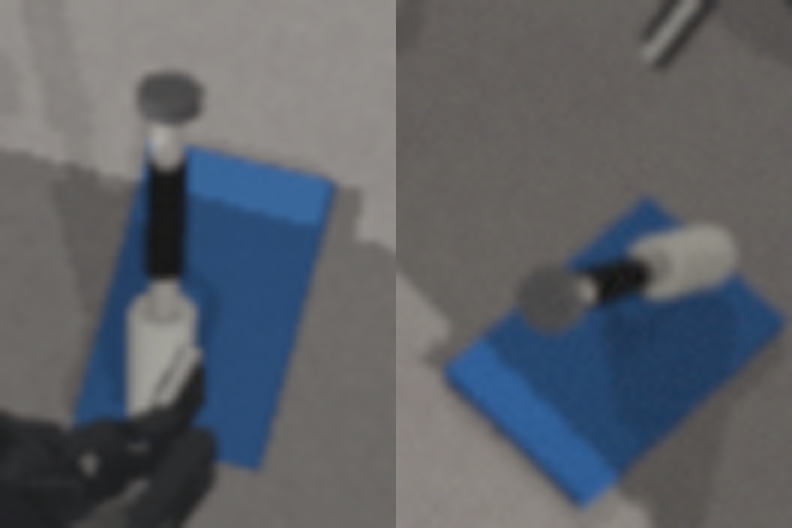

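```bash
python3 - <<'E'
from h import *
o=readout.get_obs();R=Ro.from_quat(o["tool_rot"]).as_matrix();p=o["eef_pos"]
for sgn in(-1,1):
    for a in (.06,.073):
        X=p+a*R[:,2]+sgn*.045*R[:,1]; t=proj("top",X);s=proj("scene",X)
        print(sgn,a,X,"top crop",(t-[140,180])*6,"scene crop",(s-[340,220])*6+[396,0])
E
```

```text
-1 0.06 [0.4665 0.2455 0.169 ] top crop [191.3521 359.6767] scene crop [649.1377  62.039 ]
-1 0.073 [0.4756 0.2437 0.1598] top crop [202.6862 339.6968] scene crop [631.1305  85.2902]
1 0.06 [0.4844 0.3337 0.1693] top crop [-23.67   309.2591] scene crop [810.0229 199.5492]
1 0.073 [0.4934 0.3319 0.1601] top crop [-10.2809 289.8211] scene crop [790.9382 223.0183]
```

The finger tip seen at (195,350) in the top crop is where it should be, and the other finger lies outside the crop. The piston is undisturbed. I'll advance along the tool axis and grip.

Emit:
send_rows:
  moves:
    - [[0,0,10],[0,0,0],85]
    - [[0,0,28],[0,0,0],85]
    - [[0,0,46],[0,0,0],85]
    - [[0,0,64],[0,0,0],85]
    - [[0,0,78],[0,0,0],85]
    - [[0,0,87],[0,0,0],85]
    - [[0,0,90],[0,0,0],85]
    - [[0,0,90],[0,0,0],85]

```text
clock: 8.97
eef_pos: [0.4969, 0.2851, 0.1481]
tool_rot: [0.093, 0.918, -0.037, 0.383]
ft_force: [-0.5, -0.0, 0.1]
grip_width: 0.085
```

Emit:
send_rows:
  moves:
    - [[0,0,0],[0,0,0],60]
    - [[0,0,0],[0,0,0],45]
    - [[0,0,0],[0,0,0],35]
    - [[0,0,0],[0,0,0],28]
    - [[0,0,0],[0,0,0],23]
    - [[0,0,0],[0,0,0],19]
    - [[0,0,0],[0,0,0],15]
    - [[0,0,0],[0,0,0],12]
    - [[0,0,0],[0,0,0],10]
    - [[0,0,0],[0,0,0],10]

```text
clock: 9.8
eef_pos: [0.4966, 0.2842, 0.1483]
tool_rot: [0.093, 0.918, -0.038, 0.383]
ft_force: [-3.5, -3.8, 4.8]
grip_width: 0.0161
```

The sleeve is gripped: the opening reads 16, about 2 mm under the true size, as it did on the lamp. Now I'll draw the piston out along the tool's -x.

Emit:
send_rows:
  moves:
    - [[-5,0,0],[0,0,0],10]
    - [[-13,0,0],[0,0,0],10]
    - [[-23,0,0],[0,0,0],10]
    - [[-33,0,0],[0,0,0],10]
    - [[-43,0,0],[0,0,0],10]
    - [[-53,0,0],[0,0,0],10]
    - [[-63,0,0],[0,0,0],10]
    - [[-75,0,0],[0,0,0],10]
    - [[-90,0,0],[0,0,0],10]
    - [[-100,0,0],[0,0,0],10]
    - [[-105,0,0],[0,0,0],10]
    - [[-105,0,0],[0,0,0],10]

```text
clock: 10.8
eef_pos: [0.5703, 0.2693, 0.2247]
tool_rot: [0.094, 0.918, -0.037, 0.384]
ft_force: [0.7, -0.9, -0.8]
grip_width: 0.016
```

```bash
python3 - <<'E'
from h import *
a=np.pi/2+.16
G=np.array([.636,-.0457,0])-.1*np.array([.987,.16,0])+.115*np.array([-.16,.987,0]); print(G)
R=down(a+np.pi)
path(g([G[0],G[1],.2],R),R,1)
# intermediate: level first, no yaw, raise
R1=down(psi+np.pi); o=readout.get_obs(); gp=o["eef_pos"]+.054*Ro.from_quat(o["tool_rot"]).as_matrix()[:,2]
print(gp,o["ft_force"],o["grip_width"]); path(g([.55,.25,.22],R1),R1,12)
t=cv2.cvtColor(camera("top"),cv2.COLOR_RGB2BGR); s=cv2.cvtColor(camera("scene"),cv2.COLOR_RGB2BGR)
f=lambda im,x,y:cv2.resize(im[y:y+88,x:x+66],(396,528),interpolation=cv2.INTER_CUBIC)
cv2.imwrite("pics/d6.png",np.hstack([f(t,140,150),f(s,330,200)]))
E
```

```text
[0.5189 0.0518 0.    ]
t 10.8 J [ 0.6357  0.2955 -0.3917  0.2856 -0.5563  0.6646] shift [ -17. -223.  -26.] rot [-0.759  0.528 -1.819] 117.0
([-17.0, -223.0, -26.0], [-0.76, 0.53, -1.82])
[0.608  0.2617 0.1868] [ 0.6885 -0.9156 -0.7895] 0.01596517957456233
t 10.8 J [ 0.6357  0.2955 -0.3917  0.2856 -0.5563  0.6646] shift [-24. -23. -46.] rot [ 0.002  0.793 -0.004] 45.0
([-2.0, -2.0, -4.0], [0.0, 0.07, -0.0])
([-4.0, -4.0, -8.0], [0.0, 0.13, -0.0])
([-6.0, -6.0, -12.0], [0.0, 0.2, -0.0])
([-8.0, -8.0, -15.0], [0.0, 0.26, -0.0])
([-10.0, -10.0, -19.0], [0.0, 0.33, -0.0])
([-12.0, -11.0, -23.0], [0.0, 0.4, -0.0])
([-14.0, -13.0, -27.0], [0.0, 0.46, -0.0])
([-16.0, -15.0, -31.0], [0.0, 0.53, -0.0])
([-18.0, -17.0, -35.0], [0.0, 0.59, -0.0])
([-20.0, -19.0, -38.0], [0.0, 0.66, -0.0])
([-22.0, -21.0, -42.0], [0.0, 0.73, -0.0])
([-24.0, -23.0, -46.0], [0.0, 0.79, -0.0])
```

View pics/d6.png

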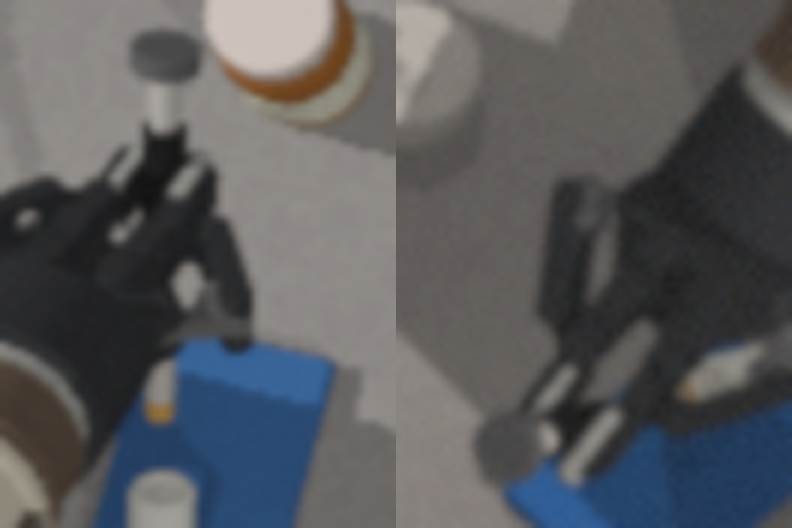

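The piston is out: the brass nose at (160,410) is clear of the tube mouth at (160,490) and the fingers hold the sleeve. Next I'll raise it and turn it level.

Emit:
send_rows:
  moves:
    - [[-2,-2,-4],[0,0.05,0],10]
    - [[-4,-4,-8],[0,0.11,0],10]
    - [[-6,-6,-12],[0,0.18,0],10]
    - [[-8,-8,-15],[0,0.25,0],10]
    - [[-10,-10,-19],[0,0.33,0],10]
    - [[-12,-11,-23],[0,0.4,0],10]
    - [[-14,-13,-27],[0,0.47,0],10]
    - [[-16,-15,-31],[0,0.54,0],10]
    - [[-18,-17,-35],[0,0.61,0],10]
    - [[-20,-19,-38],[0,0.68,0],10]
    - [[-22,-21,-42],[0,0.74,0],10]
    - [[-24,-23,-46],[0,0.79,0],10]

```text
clock: 11.9
eef_pos: [0.5483, 0.2496, 0.2712]
tool_rot: [0.101, 0.995, -0.0, -0.002]
ft_force: [0.2, -0.0, -1.4]
grip_width: 0.016
```

```bash
python3 - <<'E'
from h import *
a=np.pi/2+.16
R=down(a+np.pi); path(g([.519,.052,.2],R),R,18)
E
```

```text
t 11.9 J [0.4264 0.4625 0.2396 1.3514 0.0019 0.628 ] shift [ -11. -199.   17.] rot [ 0.003 -0.003 -1.932] 111.0
([-1.0, -11.0, 1.0], [0.0, -0.0, -0.11])
([-1.0, -22.0, 2.0], [0.0, -0.0, -0.21])
([-2.0, -33.0, 3.0], [0.0, -0.0, -0.32])
([-2.0, -44.0, 4.0], [0.0, -0.0, -0.43])
([-3.0, -55.0, 5.0], [0.0, -0.0, -0.54])
([-4.0, -66.0, 6.0], [0.0, -0.0, -0.64])
([-4.0, -78.0, 7.0], [0.0, -0.0, -0.75])
([-5.0, -89.0, 8.0], [0.0, -0.0, -0.86])
([-5.0, -100.0, 9.0], [0.0, -0.0, -0.97])
([-6.0, -111.0, 10.0], [0.0, -0.0, -1.07])
([-7.0, -122.0, 11.0], [0.0, -0.0, -1.18])
([-7.0, -133.0, 11.0], [0.0, -0.0, -1.29])
([-8.0, -144.0, 12.0], [0.0, -0.0, -1.4])
([-8.0, -155.0, 13.0], [0.0, -0.0, -1.5])
([-9.0, -166.0, 14.0], [0.0, -0.0, -1.61])
([-10.0, -177.0, 15.0], [0.0, -0.0, -1.72])
([-10.0, -188.0, 16.0], [0.0, -0.0, -1.83])
([-11.0, -199.0, 17.0], [0.0, -0.0, -1.93])
```

Emit:
send_rows:
  moves:
    - [[0,-6,0],[0,0,-0.06],10]
    - [[-1,-18,1],[0,0,-0.16],10]
    - [[-2,-31,2],[0,0,-0.27],10]
    - [[-2,-44,4],[0,0,-0.38],10]
    - [[-3,-55,5],[0,0,-0.49],10]
    - [[-4,-66,6],[0,0,-0.6],10]
    - [[-4,-78,7],[0,0,-0.71],10]
    - [[-5,-89,8],[0,0,-0.82],10]
    - [[-5,-100,9],[0,0,-0.93],10]
    - [[-6,-111,10],[0,0,-1.03],10]
    - [[-7,-120,10],[0,0,-1.12],10]
    - [[-7,-126,10],[0,0,-1.2],10]

```text
clock: 12.9
eef_pos: [0.5292, 0.124, 0.2602]
tool_rot: [-0.481, 0.877, 0.001, -0.003]
ft_force: [-0.1, 0.2, -1.8]
grip_width: 0.0159
```

```bash
python3 - <<'E'
from h import *
a=np.pi/2+.16
R=down(a+np.pi); path(g([.519,.052,.105],R),R,1)
E
```

```text
t 12.9 J [ 0.23    0.352   0.0433  1.2678  0.0004 -0.7726] shift [ 66. -31. 101.] rot [ 0.005 -0.002 -0.728] 42.0
([66.0, -31.0, 101.0], [0.01, -0.0, -0.73])
```

Emit:
send_rows:
  moves:
    - [[6,-3,4],[0,0,-0.06],10]
    - [[14,-7,12],[0,0,-0.15],10]
    - [[24,-11,24],[0,0,-0.25],10]
    - [[34,-16,38],[0,0,-0.35],10]
    - [[44,-21,54],[0,0,-0.45],10]
    - [[52,-25,70],[0,0,-0.55],10]
    - [[60,-28,84],[0,0,-0.64],10]
    - [[64,-30,94],[0,0,-0.7],10]
    - [[66,-31,101],[0,0,-0.73],10]
    - [[66,-31,101],[0,0,-0.73],10]
    - [[66,-31,101],[0,0,-0.73],10]
    - [[66,-31,101],[0,0,-0.73],10]

```text
clock: 13.9
eef_pos: [0.5193, 0.052, 0.1594]
tool_rot: [0.762, -0.648, -0.002, 0.002]
ft_force: [-0.5, 0.0, -2.2]
grip_width: 0.0161
```

```bash
python3 - <<'E'
from h import *
a=np.pi/2+.16
R=down(a+np.pi); path(g([.519,.052,.105],R),R,1)
o=readout.get_obs(); print(o["joint_vel"],o["grip_width"])
t=cv2.cvtColor(camera("top"),cv2.COLOR_RGB2BGR); s=cv2.cvtColor(camera("scene"),cv2.COLOR_RGB2BGR)
f=lambda im,x,y:cv2.resize(im[y:y+110,x:x+132],(396*2-396,330*2-330),interpolation=cv2.INTER_CUBIC)
cv2.imwrite("pics/d7.png",np.hstack([f(t,220,160),f(s,210,160)]))
for n,i in(("t",t),("s",s)): cv2.imwrite(f"pics/end_{n}.png",i)
E
```

```text
t 13.9 J [ 0.0999  0.395  -0.1745  1.0068 -0.0004 -1.6326] shift [-0.  0.  0.] rot [ 0.005 -0.     0.002] 0.0
([-0.0, 0.0, 0.0], [0.01, -0.0, 0.0])
[ 0.0012 -0.0086  0.0117 -0.      0.0005 -0.0039] 0.016113017418935664
```

View pics/d7.png

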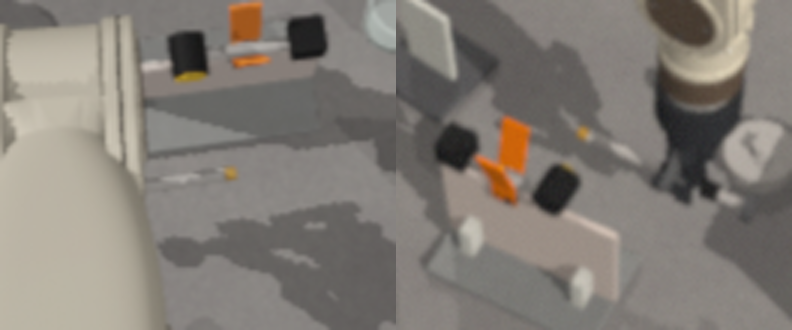

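The piston is held in front of the panel, with its nose at (234,173) in the top crop and (582,133) in the scene crop. The lamp is still clipped upright. Last, I'll check the nose position and the bystanders.

```bash
python3 - <<'E'
from h import *
T=lambda p:un(p,220,160,3,3);S=lambda p:un((p[0]-396,p[1]),210,160,3,3)
N,e=tri(T((234,173)),S((582,133)));Q,e2=tri(T((160,180)),S((636,159)))
d=N-np.array([.636,-.0457,0]); print("nose",N,e,"panel x,y",d@[.987,.16,0],d@[-.16,.987,0]); print("rod pt",Q,e2)
for n in("top","scene"):
    a=cv2.imread(f"pics/{n}0.png").astype(int); b=cv2.imread(f"pics/end_{n[0]}.png").astype(int)
    # hue/chroma change is insensitive to shadow
    B={"top":dict(weight=(252,270),die=(293,279),jar=(187,155),beaker=(355,162),brush=(448,230),mouse=(96,230)),"scene":dict(weight=(331,212),die=(305,188),jar=(326,320),beaker=(195,226),brush=(170,157),mouse=(448,318))}[n]
    for k,(x,y) in B.items():
        w=14; A=a[y-w:y+w,x-w:x+w].astype(np.uint8); W=b[y-w-10:y+w+10,x-w-10:x+w+10].astype(np.uint8)
        r=cv2.matchTemplate(W,A,cv2.TM_CCOEFF_NORMED); _,v,_,l=cv2.minMaxLoc(r); print(n,k,round(v,2),(l[0]-10,l[1]-10))
E
```

```text
nose [ 0.5396 -0.0595  0.1062] 0.0003725793763868301 panel x,y -0.09737882277236347 0.0017624782298617605
rod pt [0.5327 0.0017 0.1087] 0.0022523749559962333
top weight 0.04 (-10, -10)
top die 1.0 (0, 0)
top jar 0.99 (0, 0)
top beaker 1.0 (0, 0)
top brush 0.98 (0, 0)
top mouse 1.0 (0, 0)
scene weight 0.9 (0, 0)
scene die 0.3 (0, 1)
scene jar 0.99 (0, 0)
scene beaker 1.0 (0, 0)
scene brush 0.91 (0, 0)
scene mouse 0.98 (0, 0)
```

All bystanders match at zero shift in at least one view; the two poor matches are hidden by the arm. The nose is at panel x -97 mm, y +2 mm, and 106 mm up. I'm handing the job in.

```bash
python3 -c "
from workcell import order,readout
print(order.job_done()); o=readout.get_obs(); print(o['clock'],o['eef_pos'],o['grip_width'])"
```

```text
the job is handed in; nothing more can be done
None
the job is handed in; nothing more can be done
```

I clipped the lamp onto the panel's top edge, drew the piston out of its holder, and handed the job in at about 14 s while still holding it in front of the panel. The job reports no verdict, so success is judged from my own checks.

- **Lamp:** it was planned for about 20 mm to the panel's -y side, with the lens to the front. The last picture shows it upright on the edge and let go. I did not measure its position after release.
- **Piston:** the brass nose measured 97 mm before the panel, 2 mm from its middle and 106 mm up. The rod is level to about 0.04 rad, and the tool's yaw is within 0.01 rad of parallel to the panel as I measured it. The grip held steady at 16 mm through every move, which fits the sleeve.
- **Bystanders:** all six matched their starting place with no shift in at least one camera view. Two single-view matches failed: the weight from above and the die in the scene view. The arm was probably covering them, since each matched well in the other view (weight 0.90, die 1.0).

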